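Flip the reorder flag of the empty bead box

TASK

One of the three bead boxes is empty: with a fingertip, flip the green flag on the marker in front of it right over its hinge, so that it lies flat towards the box with its orange face up. Push the flag gently, without gripping it, and do not lift, tip or shove its marker stand. Leave the other two markers and everything else on the table as they are.

Things in the scene. Friction and masses are not known exactly. Their poses are not given: they have to be found in the camera images.
- box_empty: the EMPTY cream cardboard box, nothing in it; open top, 150 x 170 x 65 mm high, fixed; origin at the centre of its underside. The boxes stand in a row across the table, in any order; each has its own marker 200 mm in front of it, on the robot's side
- box_blue: the pale green cardboard box full of blue, green and dark beads; open top, 150 x 170 x 65 mm high, fixed; origin at the centre of its underside. The boxes stand in a row across the table, in any order; each has its own marker 200 mm in front of it, on the robot's side
- box_pink: the brown cardboard box full of pink, yellow and black beads; open top, 150 x 170 x 65 mm high, fixed; origin at the centre of its underside. The boxes stand in a row across the table, in any order; each has its own marker 200 mm in front of it, on the robot's side
- stand_empty: marker of box_empty: loose weighted stand, 0.8 kg. Steel base 120 (own x) x 70 (own y) x 12 mm high; two cheeks 5 thick, 18 long (own x), 60 apart, rise to 68 and carry the flag; a cross-bar 24 long between them, top at 56.5, is its rest. Origin: centre of the underside; own x points roughly from robot to box (yaw within 0.3 rad of the world's)
- flag_empty (a joint): flag angle, rad: 0 = flat to the stand's -x (robot side), green up; 1.571 = upright; 3.142 = flipped, flat to +x (box side), orange up; both ends are stops. Starts at 0 to 0.35. Rigid plate 56 mm wide, 5 thick, reaching 70 mm from the hinge axis; open air below its free end, down to the base. Stiff friction hinge: it stays where left; about 1 N at the free end moves it
- flag_empty_hinge (a point): middle of the hinge axis of flag_empty, 60 mm above the table, over the stand's origin; the axis is the stand's own y
- flag_empty_edge (a point): middle of the free end of flag_empty, 70 mm from the hinge axis, in the plate's mid-plane
- stand_blue: marker of box_blue: loose weighted stand, 0.8 kg. Steel base 120 (own x) x 70 (own y) x 12 mm high; two cheeks 5 thick, 18 long (own x), 60 apart, rise to 68 and carry the flag; a cross-bar 24 long between them, top at 56.5, is its rest. Origin: centre of the underside; own x points roughly from robot to box (yaw within 0.3 rad of the world's)
- flag_blue (a joint): flag angle, rad: 0 = flat to the stand's -x (robot side), green up; 1.571 = upright; 3.142 = flipped, flat to +x (box side), orange up; both ends are stops. Starts at 0 to 0.35. Rigid plate 56 mm wide, 5 thick, reaching 70 mm from the hinge axis; open air below its free end, down to the base. Stiff friction hinge: it stays where left; about 1 N at the free end moves it
- flag_blue_hinge (a point): middle of the hinge axis of flag_blue, 60 mm above the table, over the stand's origin; the axis is the stand's own y
- flag_blue_edge (a point): middle of the free end of flag_blue, 70 mm from the hinge axis, in the plate's mid-plane
- stand_pink: marker of box_pink: loose weighted stand, 0.8 kg. Steel base 120 (own x) x 70 (own y) x 12 mm high; two cheeks 5 thick, 18 long (own x), 60 apart, rise to 68 and carry the flag; a cross-bar 24 long between them, top at 56.5, is its rest. Origin: centre of the underside; own x points roughly from robot to box (yaw within 0.3 rad of the world's)
- flag_pink (a joint): flag angle, rad: 0 = flat to the stand's -x (robot side), green up; 1.571 = upright; 3.142 = flipped, flat to +x (box side), orange up; both ends are stops. Starts at 0 to 0.35. Rigid plate 56 mm wide, 5 thick, reaching 70 mm from the hinge axis; open air below its free end, down to the base. Stiff friction hinge: it stays where left; about 1 N at the free end moves it
- flag_pink_hinge (a point): middle of the hinge axis of flag_pink, 60 mm above the table, over the stand's origin; the axis is the stand's own y
- flag_pink_edge (a point): middle of the free end of flag_pink, 70 mm from the hinge axis, in the plate's mid-plane
- spool_teal: loose wooden thread spool with teal thread, 38 diameter x 36 mm high, origin under its centre; stays where it is
- spool_coral: loose wooden thread spool with coral thread, 38 diameter x 36 mm high, origin under its centre; stays where it is
- jar: loose glass jar with brass lid, 66 diameter x 86 mm high, origin under its centre; stays where it is
- dish: loose white dish with coral bits, 110 diameter x 28 mm high, origin under its centre; stays where it is
- needle_case: loose wooden needle case with a brass band, 24 x 90 (own y) x 18 mm high, origin under its centre; stays where it is
There are look-alikes about, which are no part of the job. Leave any red look-alike of the stand_blue alone.

How it is judged:
On the way:
1. the empty box's flag is swung up past upright (value of joint flag_empty above 1.7 rad).
At the end, for the whole second after the job is handed in: The empty box's flag lies flat, orange up (over 2.95 rad), at rest, its stand upright and within 30 mm of its start; the other flags below 0.6 rad; their stands, the spools, jar, dish and needle case within 20 mm of their starts (value of joint flag_empty above 2.95 rad and velocity of joint flag_empty between -0.1 and 0.1 rad/s and distance of stand_empty from where it was at the start of the episode below 0.03 m and angle between stand_empty's own z axis and vertical below 0.08 rad and linear speed of stand_empty below 0.02 m/s and value of joint each of flag_blue, flag_pink below 0.6 rad and distance of each of stand_blue, stand_pink, spool_teal, spool_coral, jar, dish, needle_case from where it was at the start of the episode below 0.02 m); the robot touches nothing.
It fails at once if the empty box's marker stand is lifted, tipped or shoved (over 10 mm up, 0.2 rad or 40 mm) (height (world z) of stand_empty above 0.01 m or angle between stand_empty's own z axis and vertical above 0.2 rad or distance of stand_empty from where it was at the start of the episode above 0.04 m).
It fails at once if the fingers grip or force the marker (over 35 N) (contact force between the fingers and stand_empty above 35 N).
It fails at once if another box's flag or stand is disturbed (distance of any of stand_blue, stand_pink from where it was at the start of the episode above 0.03 m or value of joint any of flag_blue, flag_pink above 0.8 rad or height (world z) of any of stand_blue, stand_pink above 0.01 m).
It fails at once if a bystander is lifted, knocked or pushed away (distance of any of spool_teal, spool_coral, jar, dish, needle_case from where it was at the start of the episode above 0.03 m).
It also fails if it takes over 58 s, if anything falls off the work surface, if the arm or the gripper's body presses on something with over 40 N, if the wrist force passes 120 N, or if a joint passes its speed limit or range.

ROBOT

A 6-joint arm with a two-finger parallel gripper is mounted at the origin on the work surface. World frame = base frame: x ahead of the robot, y to its left, z up, the work surface at z = 0. Lengths are in m, angles in rad, forces in N, time in s.
With the tool pointing down it reaches from about 0.35 to 0.975 m from the base axis. Payload 7.1 kg.
Tool frame: the origin (TCP) lies at the very end of the fingers, on their centre line; the grasp point (between the pads) lies 19 mm behind it (grip_point_offset is the distance from the TCP to the grasp point, in m); z points along the fingers, y is the line along which they close (so a half turn about z gives the same grasp; the last joint's range is limited). The gripper opens to 88 mm and grips with 3 to 60 N. Pads are 20 mm wide; open, the fingers measure 115 mm over their backs; the gripper's body (75 mm by 178 mm) begins 61 mm behind the grasp point.
Start: joints at [-0.019, 0.423, 1.63, -0, 1.089, -0.019], TCP at [0.625, 0, 0.223] pointing down, gripper open.
Joint ranges: [-3, 3], [-0.9, 2.11], [0.09, 2.58], [-1.31, 4.45], [0.11, 2.69], [-2.54, 2.54]. Speed limits (rad/s): [2.39, 2.39, 3.01, 3.14, 3.14, 3.14].

INTERFACE

Orientations are given as a 3x3 rotation matrix whose columns are the frame's x, y, z axes.
In Python, from plant import * gives the robot as it stands.
- The arm moves only by the tool step_arm, never from a script. Its argument "increments" is a list that holds one entry, the list of rows, each a list of 5 numbers: the shift along the tool's x, y, z in m, then the turn about the tool's z in rad, then the closure, from 0 (fully open) to 1 (shut). A call has 1 to 8 rows; each row shifts and turns the commanded pose from where the row before left it, along the tool's axes as they then stand; what a row does not reach is not made up. A row lasts 1/8 s, in which the tool goes at most 62.5 mm and 10.7 degrees, less where a joint would pass 70% of its speed; a pose out of reach is approached as far as the arm can. A call with a gripper value outside its range is refused whole. The fingers move at their own pace and stop on an object; the grip force is fixed at half the most. Time passes only in rows, so rows that do not move let the fingers close. It gives the time, the measured TCP pose, the force, the opening and the grip force at its end, in the units of the state.
- state(): the state, without advancing time (a new reading comes with each control period).
- grab_frame(name): name is "scene" or "side" or "wrist"; returns (picture, depth): 384x512x3 uint8, red, green, blue; 384x512 float32, m along the optical axis (not along the pixel's ray), 0 where there is no reading.
- camera_info(name): a dict with "fx", "fy", "cx", "cy" (pixels), "T" (4x4, takes a point from camera to world coordinates). Camera axes: x right, y down, z forward; pixel columns grow to the right and rows downward; lengths in m; the calibration is good to about 2 mm. A picture is of the moment at which its call begins: read the wrist's pose just before it. camera_info takes no time and is no camera call; for the wrist camera it gives the pose at the moment of the call.
- finish_job(): hands the job in; it is judged then, once.
The state is a dict: "clock": time; "qpos": joint angles; "qd": joint speeds; "joint_efforts": joint torques, N m; "tcp_pos": TCP position; "eef_rot": TCP orientation; "contact_force": force on the tool from outside, world axes, zero at the start; "torque": the same for the moment, N m; "grip_width": opening from 0.0 (shut) to 1.0 (fully open); "grip_force": force on a finger pad.
Only numpy, scipy, OpenCV 4.12 (cv2) and the standard library are available. Lean on these libraries where they do the work, as an engineer would, in place of code of your own. Each camera call takes 0.05 s, during which the arm holds its last target. There are 200 camera calls.

## Working session

There is one attempt and no reset: what is moved stays moved. The work goes in short steps, Python scripts to look and compute and a tool call to move; the robot and the scene stay as the last step left them, time stands still between calls to the robot, and variables do not carry over. Pictures are saved under pics/ and viewed, at most 10 in all, crops included, and the job is handed in when it is done.

Besides the shell and the picture viewer there is one more tool, called after ">>>" by a JSON object that holds its "op" and its "data". step_arm: Moves the arm, as the interface text tells. Its arguments: {"type":"object","properties":{"increments":{"type":"array"}},"required":["increments"]}

```bash
mkdir -p pics; python3 - <<'E'
from plant import *
import cv2,numpy as np
s=state();print(s['clock'],s['tcp_pos'],s['eef_rot'],s['contact_force'])
for n in('scene','side'):
    p,d=grab_frame(n);c=camera_info(n);cv2.imwrite(f'pics/{n}0.png',cv2.cvtColor(p,cv2.COLOR_RGB2BGR))
    np.savez(f'{n}0.npz',p=p,d=d,T=c['T'],K=[c['fx'],c['fy'],c['cx'],c['cy']])
    print(n,np.round(c['T'],3).tolist(),c['fx'])
E
```

```text
0.0 [6.24454354e-01 4.99345155e-05 2.21923220e-01] [[-4.66096492e-05  9.99998857e-01 -1.51137987e-03]
 [ 9.99999999e-01  4.66407096e-05  2.05157667e-05]
 [ 2.05862351e-05 -1.51137891e-03 -9.99998858e-01]] [-0.0585424  -0.10649508  0.11277332]
scene [[-0.43, 0.729, -0.533, 1.301], [0.903, 0.357, -0.24, 0.332], [0.015, -0.584, -0.811, 1.277], [0.0, 0.0, 0.0, 1.0]] 452.8150446070641
side [[0.907, -0.233, 0.351, 0.03], [-0.421, -0.532, 0.734, -0.958], [0.016, -0.814, -0.581, 0.835], [0.0, 0.0, 0.0, 1.0]] 442.7357338415016
```

View pics/scene0.png

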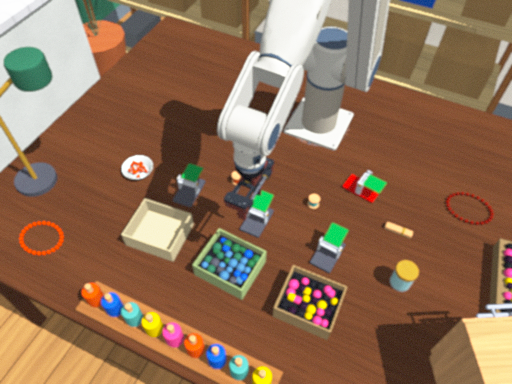

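View pics/side0.png

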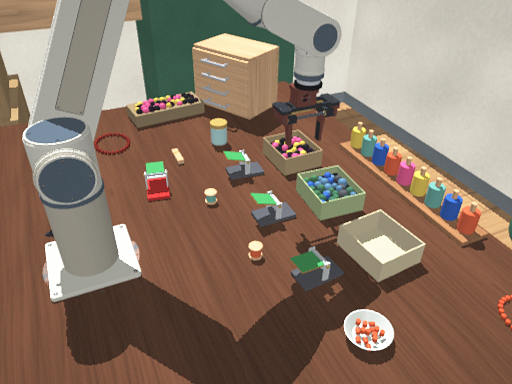

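The scene view shows the empty cream box at (158,230) with its marker at (188,185). In the side view the box is at (380,245), the flag at (310,262), a coral spool at (256,250) and the dish at (369,330). Next I'll measure that marker.

```bash
cat > h.py <<'E'
import cv2,numpy as np
def cloud(z):
    d=z['d'];fx,fy,cx,cy=z['K'];v,u=np.indices(d.shape)
    P=np.stack([(u-cx)/fx*d,(v-cy)/fy*d,d],-1)@z['T'][:3,:3].T+z['T'][:3,3]
    P[d==0]=np.nan
    return P
def green(p):
    h=cv2.cvtColor(p,cv2.COLOR_RGB2HSV);return cv2.inRange(h,(55,140,70),(80,255,255))>0
E
python3 - <<'E'
from h import *
for n,(u0,u1,v0,v1) in dict(scene=(165,215,155,215),side=(280,350,240,295)).items():
    z=np.load(n+'0.npz');P=cloud(z);W=np.zeros(P.shape[:2],bool);W[v0:v1,u0:u1]=1
    m=cv2.erode((green(z['p'])&W).astype(np.uint8),np.ones((2,2)))>0
    Q=P[m];Q=Q[(Q[:,2]>.03)&(Q[:,2]<.12)];c=Q.mean(0);w,V=np.linalg.eigh(np.cov((Q-c).T))
    print(n,len(Q),'flag c',c.round(4),'sd',np.sqrt(np.abs(w)).round(4),'n',V[:,0].round(3))
    r=cv2.minAreaRect(Q[:,:2].astype(np.float32)*1000);print(' rect',r, cv2.boxPoints(r).round(0).tolist(),'z',Q[:,2].min(),Q[:,2].max())
    R=P[W&(P[...,2]>.006)&(P[...,2]<.02)&(z['p'].astype(int).ptp(-1)<60 if hasattr(z['p'],'ptp') else W&(P[...,2]>.006)&(P[...,2]<.02)&(np.ptp(z['p'].astype(int),axis=-1)<45))] if 0 else P[W&(P[...,2]>.008)&(P[...,2]<.018)&(np.ptp(z['p'].astype(int),axis=-1)<45)]
    r=cv2.minAreaRect(R[:,:2].astype(np.float32)*1000);print(' base',len(R),r,cv2.boxPoints(r).round(0).tolist())
    C=P[W&(P[...,2]>.056)&(P[...,2]<.08)&(z['p'].min(-1)>130)];print(' cheeks',len(C),C.mean(0),C.min(0),C.max(0))
z=np.load('scene0.npz');P=cloud(z)
for nm,(u,v) in dict(box=(158,232),dish=(137,168)).items():print(nm,P[v,u])
z=np.load('side0.npz');P=cloud(z)
for nm,(u,v) in dict(coral=(256,245),dish=(369,330),box=(380,250)).items():print(nm,P[v,u])
E
```

```text
scene 179 flag c [ 0.4893 -0.2877  0.0629] sd [0.0028 0.0138 0.0165] n [ 0.04  -0.006  0.999]
 rect ((489.0152282714844, -286.59405517578125), (50.66416931152344, 56.369014739990234), 89.27777099609375) [[461.0, -312.0], [517.0, -312.0], [518.0, -262.0], [461.0, -261.0]] z 0.05519809917081475 0.07023909076663193
 base 295 ((527.5819091796875, -284.64208984375), (124.13602447509766, 71.0093994140625), 2.931755542755127) [[464.0, -252.0], [467.0, -323.0], [591.0, -317.0], [588.0, -246.0]]
 cheeks 62 [ 0.55241002 -0.29323318  0.0605591 ] [ 0.51789687 -0.32405074  0.05609158] [ 0.65195842 -0.25100422  0.06646582]<stdin>:5: RuntimeWarning: Mean of empty slice.
  ret = um.true_divide(
  avg = a.mean(axis, **keepdims_kw)
<stdin>:5: RuntimeWarning: Degrees of freedom <= 0 for slice
  c *= np.true_divide(1, fact)
  c *= np.true_divide(1, fact)
Traceback (most recent call last):
numpy.linalg.LinAlgError: Eigenvalues did not converge
```

>>> {"op": "step_arm", "data": {"increments": [[[-0.048, -0.035, 0, 0, 1], [-0.048, -0.035, 0, 0, 1], [-0.048, -0.035, 0, 0, 1], [-0.048, -0.035, 0, 0, 1], [-0.048, -0.035, 0, 0, 1], [-0.048, -0.035, 0, 0, 1], [0, 0, 0, 0, 1], [0, 0, 0, 0, 1]]]}}

```text
clock: 1.1
tcp_pos: [0.4149, -0.2878, 0.2225]
eef_rot: [[0.001, 1.0, -0.0], [1.0, -0.001, 0.001], [0.001, -0.0, -1.0]]
contact_force: [0.2, 1.1, -0.3]
grip_width: 0.127
grip_force: 0.0
```

```bash
python3 - <<'E'
from plant import *
from h import *
s=state();print(s['clock'],s['tcp_pos'],s['grip_width'],s['contact_force'])
for n in('wrist','side'):
    c=camera_info(n);p,d=grab_frame(n);cv2.imwrite(f'pics/{n}1.png',cv2.cvtColor(p,cv2.COLOR_RGB2BGR))
    np.savez(f'{n}1.npz',p=p,d=d,T=c['T'],K=[c['fx'],c['fy'],c['cx'],c['cy']]);print(np.round(c['T'],3).tolist())
E
```

```text
1.1 [ 0.41493528 -0.28783173  0.22253395] 0.12724232461735427 [ 0.18617753  1.06129549 -0.32119312]
[[1.0, -0.001, -0.001, 0.416], [-0.001, -0.97, -0.242, -0.222], [-0.0, 0.242, -0.97, 0.385], [0.0, 0.0, 0.0, 1.0]]
[[0.907, -0.233, 0.351, 0.03], [-0.421, -0.532, 0.734, -0.958], [0.016, -0.814, -0.581, 0.835], [0.0, 0.0, 0.0, 1.0]]
```

View pics/wrist1.png

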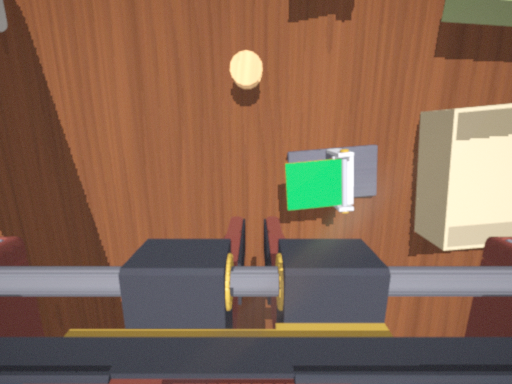

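The wrist view shows the green flag at (315,185), cheeks at (345,180), the base around (333,172), the coral spool at (246,70) and the closing fingers at (240–275, 230).

```bash
python3 - <<'E' 2>/dev/null
from h import *
z=np.load('wrist1.npz');P=cloud(z)
W=np.zeros(P.shape[:2],bool);W[135:220,275:390]=1
m=cv2.erode((green(z['p'])&W).astype(np.uint8),np.ones((3,3)))>0
Q=P[m];c=np.median(Q,0)
A=np.c_[Q[:,:2]-c[:2],np.ones(len(Q))];k=np.linalg.lstsq(A,Q[:,2],rcond=None)[0];print(len(Q),'c',c,'slope',k,'res',np.std(Q[:,2]-A@k))
Q=P[green(z['p'])&W]
r=cv2.minAreaRect(Q[:,:2].astype(np.float32)*1000);print('flag',r,cv2.boxPoints(r).round(1).tolist())
b=W&(P[...,2]>.007)&(P[...,2]<.018)&(np.ptp(z['p'].astype(int),axis=-1)<45);R=P[b]
r=cv2.minAreaRect(R[:,:2].astype(np.float32)*1000);print('base',len(R),r,cv2.boxPoints(r).round(1).tolist(),np.median(R[:,2]))
C=P[W&(P[...,2]>.055)&(z['p'].min(-1)>120)];print('cheeks',len(C),np.median(C,0))
r=cv2.minAreaRect(C[:,:2].astype(np.float32)*1000);print(cv2.boxPoints(r).round(1).tolist())
print('spool',P[70,246],'box edge',P[170,430])
z=np.load('side1.npz');P=cloud(z)
W=np.zeros(P.shape[:2],bool);W[240:295,280:350]=1
print('side green',(green(z['p'])&W).sum(),z['p'][262,308])
E
```

```text
** On entry to DLASCL parameter number  4 had an illegal value
 ** On entry to DLASCL parameter number  4 had an illegal value
```

```bash
python3 - <<'E'
from h import *
z=np.load('wrist1.npz');P=cloud(z);ok=np.isfinite(P[...,2])
W=np.zeros(P.shape[:2],bool);W[135:220,275:390]=1;W&=ok
print('valid frac',ok[135:220,275:390].mean())
g=green(z['p'])&W
m=cv2.erode(g.astype(np.uint8),np.ones((3,3)))>0
Q=P[m];c=np.median(Q,0)
A=np.c_[Q[:,:2]-c[:2],np.ones(len(Q))];k=np.linalg.lstsq(A,Q[:,2],rcond=None)[0];print(len(Q),'c',c,'slope',k,'res',np.std(Q[:,2]-A@k))
def rect(n,Q):
    r=cv2.minAreaRect(Q[:,:2].astype(np.float32)*1000);print(n,len(Q),np.round(r[0]+r[1]+(r[2],),1),cv2.boxPoints(r).round(1).tolist(),np.median(Q[:,2]))
rect('flag',P[g])
rect('base',P[W&(P[...,2]>.007)&(P[...,2]<.018)&(np.ptp(z['p'].astype(int),axis=-1)<45)])
rect('cheeks',P[W&(P[...,2]>.055)&(z['p'].min(-1)>120)])
print('spool',P[70,246],'box edge',P[170,430])
E
```

```text
valid frac 0.9952941176470588
2211 c [ 0.4856944  -0.28988561  0.06542231] slope [-0.06964117 -0.00435059  0.06542788] res 0.0006963448097831876
flag 2472 [ 486.5 -301.6   64.4   76.9    4.5] [[451.29998779296875, -265.79998779296875], [457.3999938964844, -342.5], [521.5999755859375, -337.3999938964844], [515.5, -260.70001220703125]] 0.06541172791368613
base 1682 [ 522.9 -286.6  119.9   69.9    4.3] [[460.5, -256.29998779296875], [465.79998779296875, -326.0], [585.2999877929688, -316.8999938964844], [580.0, -247.1999969482422]] 0.012294792665755977
cheeks 867 [ 511.  -275.5   58.7   93.6   46.9] [[456.70001220703125, -264.8999938964844], [525.0999755859375, -328.8999938964844], [565.2000122070312, -286.0], [496.8999938964844, -222.10000610351562]] 0.06177398979554333
spool [ 0.4061808  -0.16031249  0.03697596] box edge [ 0.64354493 -0.27942336  0.02884619]
```

>>> {"op": "step_arm", "data": {"increments": [[[-0.007, 0.005, 0.04, 0, 1], [0, 0, 0.04, -0.075, 1], [0, 0, 0.04, 0, 1], [0, 0, 0.035, 0, 1], [0, 0, 0.0225, 0, 1], [0, 0, 0, 0, 1]]]}}

```text
clock: 1.95
tcp_pos: [0.4198, -0.2931, 0.0436]
eef_rot: [[-0.077, 0.997, -0.003], [0.997, 0.077, 0.002], [0.002, -0.003, -1.0]]
contact_force: [0.7, -0.5, -0.0]
grip_width: 0.009
grip_force: 0.0
```

>>> {"op": "step_arm", "data": {"increments": [[[0, 0.004, 0, 0, 1], [0, 0.004, 0, 0, 1], [0, 0.004, 0, 0, 1], [0, 0, 0, 0, 1]]]}}

```text
clock: 2.45
tcp_pos: [0.4326, -0.2943, 0.0457]
eef_rot: [[-0.075, 0.997, 0.001], [0.997, 0.075, -0.001], [-0.001, 0.001, -1.0]]
contact_force: [0.1, 0.4, 0.1]
grip_width: 0.006
grip_force: 0.0
```

>>> {"op": "step_arm", "data": {"increments": [[[0, 0.003, 0, 0, 1], [0, 0.002, 0, 0, 1], [0, 0, 0, 0, 1]]]}}

```text
clock: 2.82
tcp_pos: [0.437, -0.2938, 0.0452]
eef_rot: [[-0.075, 0.997, 0.0], [0.997, 0.075, -0.0], [-0.0, 0.0, -1.0]]
contact_force: [-0.4, -0.2, 0.6]
grip_width: 0.005
grip_force: 0.0
```

>>> {"op": "step_arm", "data": {"increments": [[[0, 0.002, 0, 0, 1], [0, 0.001, 0, 0, 1], [0, 0, 0, 0, 1]]]}}

```text
clock: 3.2
tcp_pos: [0.44, -0.2935, 0.0452]
eef_rot: [[-0.075, 0.997, 0.0], [0.997, 0.075, -0.0], [-0.0, 0.0, -1.0]]
contact_force: [-0.9, 0.3, -0.7]
grip_width: 0.003
grip_force: 0.0
```

```bash
python3 - <<'E'
from plant import *
from h import *
n='side';p,d=grab_frame(n);cv2.imwrite('pics/side2.png',cv2.resize(cv2.cvtColor(p,cv2.COLOR_RGB2BGR)[170:330,210:410],None,fx=4,fy=4-.25))
print(state()['tcp_pos'],state()['contact_force'])
E
```

```text
[ 0.43991895 -0.29344425  0.04513554] [0.02698243 0.18558669 0.23453239]
```

View pics/side2.png

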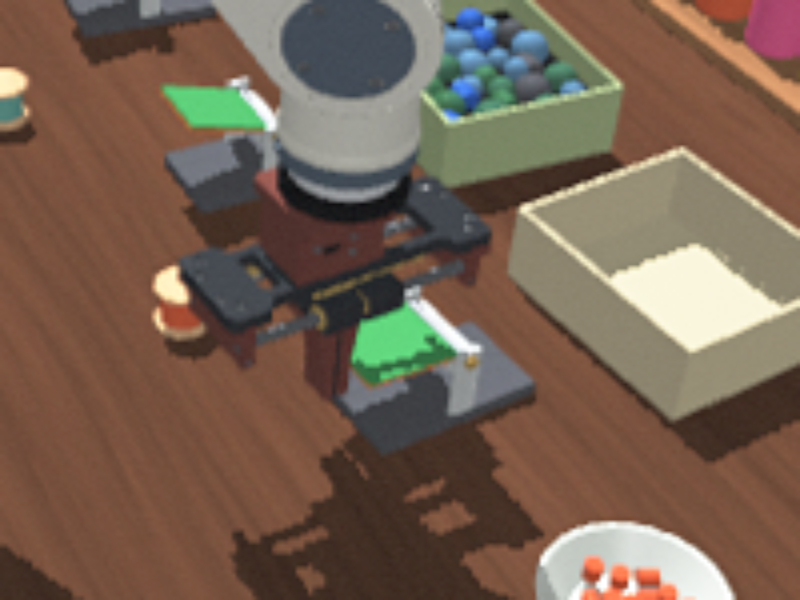

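The fingers (330,370) stand right at the flag's free edge (365,370), about to touch it. I'll press on lightly and then lift, dragging the edge up.

>>> {"op": "step_arm", "data": {"increments": [[[0, 0.001, 0, 0, 1], [0, 0.001, 0, 0, 1], [0, 0.001, 0, 0, 1], [0, 0, 0, 0, 1]]]}}

```text
clock: 3.75
tcp_pos: [0.443, -0.2933, 0.0452]
eef_rot: [[-0.075, 0.997, -0.0], [0.997, 0.075, -0.0], [-0.0, -0.0, -1.0]]
contact_force: [-0.8, -0.3, 0.6]
grip_width: 0.006
grip_force: 0.0
```

>>> {"op": "step_arm", "data": {"increments": [[[0, 0.001, 0, 0, 1], [0, 0.001, 0, 0, 1], [0, 0, 0, 0, 1]]]}}

```text
clock: 4.12
tcp_pos: [0.4442, -0.2927, 0.0449]
eef_rot: [[-0.075, 0.997, -0.002], [0.997, 0.075, 0.001], [0.001, -0.001, -1.0]]
contact_force: [-3.9, 0.5, 0.8]
grip_width: 0.01
grip_force: 2.1
```

Contact at 3.9 N; now I lift.

>>> {"op": "step_arm", "data": {"increments": [[[0, 0, -0.003, 0, 1], [0, 0, -0.003, 0, 1], [0, 0.0005, -0.003, 0, 1], [0, 0, 0, 0, 1]]]}}

```text
clock: 4.62
tcp_pos: [0.4456, -0.2932, 0.0546]
eef_rot: [[-0.075, 0.997, 0.0], [0.997, 0.075, -0.0], [-0.0, 0.0, -1.0]]
contact_force: [-4.7, 1.0, 1.2]
grip_width: 0.004
grip_force: 1.9
```

```bash
cat > look.py <<'E'
import sys
from plant import *
from h import *
s=state();print(s['clock'],s['tcp_pos'].round(4),np.round(s['contact_force'],1))
for n,(u0,u1,v0,v1) in dict(wrist=(0,512,0,384),side=(270,365,225,305)).items():
    c=camera_info(n);p,d=grab_frame(n);z=dict(p=p,d=d,T=np.array(c['T']),K=[c['fx'],c['fy'],c['cx'],c['cy']])
    cv2.imwrite(f'pics/{n}_{sys.argv[1]}.png',cv2.cvtColor(p,cv2.COLOR_RGB2BGR))
    P=cloud(z);ok=np.isfinite(P[...,2])&(abs(P[...,0]-.523)<.11)&(abs(P[...,1]+.288)<.06)
    W=np.zeros(ok.shape,bool);W[v0:v1,u0:u1]=1;W&=ok
    g=cv2.erode((green(p)&W).astype(np.uint8),np.ones((3,3)))>0
    for nm,m in (('green',g),('orange',(cv2.inRange(cv2.cvtColor(p,cv2.COLOR_RGB2HSV),(5,150,90),(22,255,255))>0)&W&(P[...,2]>.04))):
        Q=P[m]
        if len(Q)<30: print(n,nm,len(Q));continue
        k=np.linalg.svd(Q-Q.mean(0),full_matrices=False)[2][2];print(n,nm,len(Q),'mean',Q.mean(0).round(4),'n',k.round(3),'x',Q[:,0].min().round(3),Q[:,0].max().round(3),'z',Q[:,2].min().round(3),Q[:,2].max().round(3))
    R=P[W&(P[...,2]>.008)&(P[...,2]<.017)&(np.ptp(p.astype(int),axis=-1)<45)]
    if len(R)>50: print(n,'base',len(R),np.round(sum(map(list,cv2.minAreaRect(R[:,:2].astype(np.float32)*1000)[:2]),[]),1))
E
python3 look.py a
```

```text
4.625 [ 0.4456 -0.2932  0.0546] [-4.7  1.   1.2]
wrist green 4619 mean [ 0.4898 -0.2772  0.0699] n [-0.202 -0.015 -0.979] x 0.455 0.521 z 0.063 0.078
wrist orange 1840 mean [ 0.4502 -0.2731  0.1539] n [ 0.106 -0.991 -0.08 ] x 0.413 0.523 z 0.062 0.165
wrist base 4949 [ 524.2 -287.2  119.9   70.1]
side green 0
side orange 0
side base 593 [ 522.4 -289.4  121.9   70.8]
```

It works: the flag is up from 0.07 to 0.20 rad and the stand has moved about 1 mm. I continue along the arc.

>>> {"op": "step_arm", "data": {"increments": [[[0, 0.001, -0.004, 0, 1], [0, 0.0015, -0.004, 0, 1], [0, 0.0015, -0.004, 0, 1], [0, 0.002, -0.004, 0, 1], [0, 0.002, -0.004, 0, 1], [0, 0.0025, -0.004, 0, 1], [0, 0.003, -0.003, 0, 1], [0, 0, 0, 0, 1]]]}}

```text
clock: 5.72
tcp_pos: [0.4593, -0.2922, 0.0819]
eef_rot: [[-0.075, 0.997, 0.001], [0.997, 0.075, -0.0], [-0.001, 0.001, -1.0]]
contact_force: [-5.2, 0.1, 3.5]
grip_width: 0.008
grip_force: 2.5
```

```bash
python3 look.py b
```

```text
5.725 [ 0.4593 -0.2922  0.0819] [-5.2  0.1  3.5]
wrist green 3050 mean [ 0.495  -0.2765  0.086 ] n [-0.59  -0.048 -0.806] x 0.469 0.523 z 0.066 0.105
wrist orange 2185 mean [ 0.4562 -0.273   0.1797] n [-0.093  0.994  0.055] x 0.413 0.527 z 0.061 0.192
wrist base 4827 [ 527.3 -286.7  119.9   69.5]
side green 0
side orange 10
side base 714 [ 524.7 -288.3  121.8   72.2]
```

>>> {"op": "step_arm", "data": {"increments": [[[0, 0.002, -0.004, 0, 1], [0, 0.003, -0.004, 0, 1], [0, 0.003, -0.004, 0, 1], [0, 0.004, -0.004, 0, 1], [0, 0.004, -0.003, 0, 1], [0, 0.004, -0.003, 0, 1], [0, 0.004, -0.002, 0, 1], [0, 0.004, -0.002, 0, 1]]]}}

```text
clock: 6.82
tcp_pos: [0.487, -0.2899, 0.1073]
eef_rot: [[-0.075, 0.997, -0.0], [0.997, 0.075, 0.0], [0.0, -0.0, -1.0]]
contact_force: [-1.3, -0.1, 1.3]
grip_width: 0.005
grip_force: 0.5
```

```bash
python3 look.py c
```

```text
6.825 [ 0.487  -0.2899  0.1073] [-1.3 -0.1  1.3]
wrist green 1227 mean [ 0.5104 -0.2768  0.1026] n [-0.914 -0.076 -0.399] x 0.498 0.525 z 0.072 0.127
wrist orange 2927 mean [ 0.4819 -0.2707  0.2046] n [-0.084  0.996  0.039] x 0.413 0.557 z 0.061 0.221
wrist base 5598 [ 526.6 -286.8  119.8   69.7]
side green 0
side orange 75 mean [ 0.5078 -0.3054  0.0986] n [-0.922 -0.103 -0.373] x 0.498 0.522 z 0.069 0.124
side base 713 [ 524.6 -288.3  121.3   72.5]
```

>>> {"op": "step_arm", "data": {"increments": [[[0, 0.005, -0.001, 0, 1], [0, 0.006, -0.001, 0, 1], [0, 0.006, 0, 0, 1], [0, 0.006, 0, 0, 1], [0, 0.006, 0, 0, 1], [0, 0.006, 0, 0, 1], [0, 0.006, 0, 0, 1], [0, 0.006, 0, 0, 1]]]}}

```text
clock: 7.92
tcp_pos: [0.534, -0.2864, 0.1091]
eef_rot: [[-0.075, 0.997, -0.0], [0.997, 0.075, 0.0], [0.0, -0.0, -1.0]]
contact_force: [0.0, 0.6, -0.1]
grip_width: 0.004
grip_force: 0.3
```

```bash
python3 look.py d
```

```text
7.925 [ 0.534  -0.2864  0.1091] [ 0.   0.6 -0.1]
wrist green 16
wrist orange 4410 mean [ 0.5309 -0.2681  0.1738] n [ 0.071 -0.997  0.021] x 0.455 0.605 z 0.062 0.223
wrist base 5494 [ 526.8 -286.8  119.9   69.6]
side green 0
side orange 305 mean [ 0.5355 -0.2928  0.0915] n [-0.94  -0.109  0.324] x 0.522 0.554 z 0.065 0.125
side base 686 [ 524.7 -289.5  121.8   72.4]
```

>>> {"op": "step_arm", "data": {"increments": [[[0, 0.007, 0.002, 0, 1], [0, 0.007, 0.002, 0, 1], [0, 0.006, 0.004, 0, 1], [0, 0.004, 0.005, 0, 1], [0, 0.003, 0.005, 0, 1], [0, 0.003, 0.006, 0, 1], [0, 0.002, 0.006, 0, 1], [0, 0.001, 0.005, 0, 1]]]}}

```text
clock: 9.02
tcp_pos: [0.5666, -0.2839, 0.0737]
eef_rot: [[-0.075, 0.997, -0.0], [0.997, 0.075, 0.0], [0.0, -0.0, -1.0]]
contact_force: [-0.4, -0.0, -0.5]
grip_width: 0.006
grip_force: 0.3
```

```bash
python3 look.py e
```

```text
9.025 [ 0.5666 -0.2839  0.0737] [-0.4 -0.  -0.5]
wrist green 0
wrist orange 7407 mean [ 0.5598 -0.2682  0.1127] n [ 0.1   -0.994  0.051] x 0.489 0.595 z 0.06 0.188
wrist base 4833 [ 526.7 -286.5  119.6   69.7]
side green 0
side orange 142 mean [ 0.5626 -0.2971  0.0701] n [ 0.235  0.074 -0.969] x 0.53 0.593 z 0.059 0.097
side base 675 [ 524.5 -288.1  121.2   73. ]
```

>>> {"op": "step_arm", "data": {"increments": [[[0, 0, 0.004, 0, 1], [0, 0, 0.003, 0, 1], [0, 0, 0.002, 0, 1], [0, 0, 0.001, 0, 1], [0, 0, 0, 0, 1]]]}}

```text
clock: 9.75
tcp_pos: [0.5664, -0.2839, 0.0641]
eef_rot: [[-0.075, 0.997, -0.0], [0.997, 0.075, 0.0], [0.0, -0.0, -1.0]]
contact_force: [-0.3, 0.5, 0.1]
grip_width: 0.004
grip_force: 0.0
```

>>> {"op": "step_arm", "data": {"increments": [[[0, 0, 0.001, 0, 1], [0, 0, 0.001, 0, 1], [0, 0, 0, 0, 1]]]}}

```text
clock: 10.12
tcp_pos: [0.5666, -0.284, 0.0628]
eef_rot: [[-0.075, 0.997, 0.0], [0.997, 0.075, -0.0], [-0.0, 0.0, -1.0]]
contact_force: [-1.9, 0.3, 5.7]
grip_width: 0.009
grip_force: 2.8
```

The flag is on its stop (5.7 N at z = 0.063). I rise clear and check.

>>> {"op": "step_arm", "data": {"increments": [[[0, 0, -0.01, 0, 1], [0, 0, -0.04, 0, 1], [0, 0, -0.05, 0, 1], [0, -0.04, -0.04, 0, 1], [0, -0.05, 0, 0, 1], [0, 0, 0, 0, 1]]]}}

```text
clock: 10.88
tcp_pos: [0.4742, -0.2906, 0.2031]
eef_rot: [[-0.073, 0.997, -0.001], [0.997, 0.073, 0.0], [0.0, -0.001, -1.0]]
contact_force: [-0.7, -0.1, 0.0]
grip_width: 0.004
grip_force: 0.0
```

```bash
python3 look.py f; python3 - <<'E'
import cv2
cv2.imwrite('pics/fs.png',cv2.hconcat([cv2.resize(cv2.imread('pics/side_f.png'),(400,300)),cv2.resize(cv2.imread('pics/wrist_f.png'),(400,300))]))
E
```

```text
10.875 [ 0.4742 -0.2906  0.2031] [-0.7 -0.1  0. ]
wrist green 0
wrist orange 5598 mean [ 0.5177 -0.2778  0.18  ] n [ 0.093 -0.992  0.083] x 0.424 0.598 z 0.059 0.313
wrist base 2500 [ 526.8 -286.7  119.5   70.4]
side green 0
side orange 379 mean [ 0.5628 -0.2842  0.0608] n [ 0.005 -0.004  1.   ] x 0.528 0.597 z 0.055 0.066
side base 662 [ 524.4 -289.1  123.6   71. ]
```

View pics/fs.png

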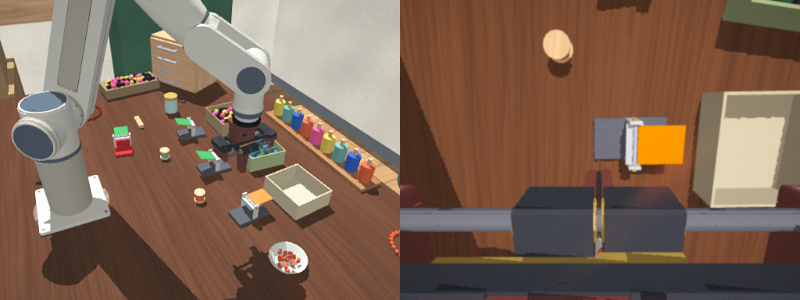

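The orange face is up and flat towards the empty box (normal vertical, z ≈ 0.061; at (660,145) in the wrist half). The stand has moved about 4 mm, and the arm is clear of everything.

```bash
python3 -c "
from plant import *
print(finish_job())"
```

```text
the job is handed in; nothing more can be done
None
```

The empty box's flag is flipped over and lies flat with its orange face up; its stand moved about 4 mm, I touched nothing else, and the job is handed in (no verdict was returned).

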